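Match the height of a twist-lock work rest

ROBOT

A 7-joint arm with a two-finger parallel gripper is mounted at the origin on a cart in front of the work surface, level with it; the furniture and walls round the work are solid. World frame = base frame: x ahead of the robot, y to its left, z up, the work surface at z = 0. Lengths are in m, angles in rad, forces in N, time in s.
With the tool pointing down it reaches from about 0.4 to 0.9 m from the base axis. Payload 5.6 kg.
Tool frame: the origin (TCP) lies between the finger pads; the fingertips stand 14 mm ahead of it and the grasp point (between the pads) lies 5 mm behind it; z points along the fingers, y is the line along which they close (so a half turn about z gives the same grasp; the last joint's range is limited). The gripper opens to 92 mm and grips with 3 to 60 N. Pads are 20 mm wide; open, the fingers measure 128 mm over their backs; the gripper's body (75 mm by 189 mm) begins 69 mm behind the grasp point.
Start: joints at [1.246, 0.468, -0.012, 1.603, 0.006, 1.071, -0.056], TCP at [0.181, -0.624, 0.229] pointing down, gripper open.
Joint ranges: [-2.53, 2.53], [-0.31, 2.02], [-1.57, 1.55], [0.28, 2.44], [-1.29, 4.43], [0.15, 1.84], [-2.92, 2.92]. Speed limits (rad/s): [2.57, 2.57, 3.14, 3.14, 3.14, 3.14, 3.14].

INTERFACE

Orientations are given as a unit quaternion [w, x, y, z].
In Python, from station import ctrl, vision gives the robot as it stands. The module is installed in compiled form; this text tells all that it offers.
- The arm moves only by the tool drive_tool, never from a script. Its argument "moves" is a list of rows, each an object with "xyz": the shift along the tool's x, y, z in units of 0.025 m (1.0 is 0.025 m), a list of three; "angular": the turn, a rotation vector about the tool's x, y, z in units of 8 degrees (1.0 is 8 degrees), a list of three. In form: [{"xyz": [x, y, z], "angular": [wx, wy, wz]}, ...]. A call has 1 to 20 rows; each row shifts and turns the commanded pose from where the row before left it, along the tool's axes as they then stand; what a row does not reach is not made up. A row lasts 1/8 s, in which the tool goes at most 62.5 mm and 10.7 degrees, less where a joint would pass 70% of its speed; a pose out of reach is approached as far as the arm can. A call with a number of a shift or a turn outside -1 to 1 is refused whole. A call with a gripper value outside its range is refused whole. "fingers" is the opening in per cent of the stroke, from 0 (shut) to 100 (fully open), set as the call begins (left out, the last holds). The fingers move at their own pace and stop on an object; "force" is the grip in N (left out, the last holds). Time passes only in rows, so rows that do not move let the fingers close. It gives the time, the measured TCP pose, the force, the opening and the grip force at its end, in the units of the state.
- ctrl.state(): the state, without advancing time (a new reading comes with each control period).
- vision.camera(name): name is "side" or "top" or "wrist"; returns (picture, depth): 480x640x3 uint8, blue, green, red; 480x640 float32, m along the optical axis (not along the pixel's ray), 0 where there is no reading.
- vision.camera_model(name): a dict with "intrinsics" (3x3 intrinsics, pixels), "dist_coeffs" ([k1, k2, p1, p2, k3] as OpenCV has them; the pictures are not rectified), "world_from_camera" (4x4, takes a point from camera to world coordinates); the wrist camera has in their place "tool_from_camera" (4x4, takes a point from camera to tool coordinates, whose origin is the TCP and whose axes are the flange's). Camera axes: x right, y down, z forward; pixel columns grow to the right and rows downward; lengths in m; the calibration is good to about 2 mm. A picture is of the moment at which its call begins: read the wrist's pose just before it. camera_model takes no time and is no camera call.
- ctrl.finish_job(): hands the job in; it is judged then, once.
The state is a dict: "time_s": time; "qpos": joint angles; "qd": joint speeds; "joint_efforts": joint torques, N m; "position": TCP position; "eef_rot": TCP orientation; "wrist_force": force on the tool from outside, world axes, zero at the start; "wrist_torque": the same for the moment, N m; "opening": finger opening in m; "grip_force": force on a finger pad.
Only numpy, scipy, OpenCV 4.12 (cv2) and the standard library are available. Lean on these libraries where they do the work, as an engineer would, in place of code of your own. Each camera call takes 0.05 s, during which the arm holds its last target. There are 200 camera calls.

TASK

Two telescoping rests stand either side of the soldering board, to carry a long strip level above it on their wooden bars. Set the shorter rest to the same height as the taller one: turn its bar anticlockwise (seen from above) to unlock it, draw it up until the two bars are level with each other, and turn the bar back until it lies along its foot again, so that it is locked. Leave the taller rest as it is, and let go.

Things in the scene. Friction and masses are not known exactly. Their poses are not given: they have to be found in the camera images.
- low_rest: foot and sleeve of the lower (shorter) telescoping rest, fixed to the bench. Dark steel foot 90 x 56 x 12 mm, long side along this body's x; upright aluminium sleeve 34 mm across with a dark knurled collar 39 mm across, whose top is 114 mm up. Origin: centre of the foot's underside; z up.
- low_rest_head (a point): centre of the wooden rest bar on top of the lower (shorter) rest: bar 70 mm long (its x axis), 22 mm wide (y), 18 mm high (z up), with plain sides to grip; below it a 20 mm boss (6 mm high), then the bare 16 mm steel tube down to the collar, at least 37 mm under the bar's underside. The centre is 160 mm above the bench with the tube fully in. It lies on the post's axis and turns and rises with the bar.
- low_rest_height (a joint): how far the tube of the lower (shorter) rest is drawn out, in m, 0 (fully in) to 0.080. Unlocked, it slides with about 6 N of friction (moving parts 0.35 kg) and stays where it is left; locked, it holds against more than 40 N.
- low_rest_twist (a joint): turn of the bar of the lower (shorter) rest in rad, 0 to 1.2 (stops at both ends), growing anticlockwise seen from above. 0 = locked, the bar lying along the foot's long side; a hidden cam grips below about 0.44 rad (about 0.3 N m to turn there), and from there up to 1.2 the tube is free to slide. Turning does not change the height.
- set_rest: foot and sleeve of the taller telescoping rest, fixed to the bench. Dark steel foot 90 x 56 x 12 mm, long side along this body's x; upright aluminium sleeve 34 mm across with a dark knurled collar 39 mm across, whose top is 114 mm up. Origin: centre of the foot's underside; z up.
- set_rest_head (a point): centre of the wooden rest bar on top of the taller rest: bar 70 mm long (its x axis), 22 mm wide (y), 18 mm high (z up), with plain sides to grip; below it a 20 mm boss (6 mm high), then the bare 16 mm steel tube down to the collar, at least 37 mm under the bar's underside. The centre is 160 mm above the bench with the tube fully in. It lies on the post's axis and turns and rises with the bar.
- set_rest_height (a joint): how far the tube of the taller rest is drawn out, in m, 0 (fully in) to 0.080. Unlocked, it slides with about 6 N of friction (moving parts 0.35 kg) and stays where it is left; locked, it holds against more than 40 N.
- set_rest_twist (a joint): turn of the bar of the taller rest in rad, 0 to 1.2 (stops at both ends), growing anticlockwise seen from above. 0 = locked, the bar lying along the foot's long side; a hidden cam grips below about 0.44 rad (about 0.3 N m to turn there), and from there up to 1.2 the tube is free to slide. Turning does not change the height.
Not all that is in view belongs to the job. What is shaped like the low_rest but green is not meant.

How it is judged:
By the outcome, as a careful person would: the job done as asked, in the order asked, and still so for the second after the job is handed in, with the robot touching nothing.
It also fails if it takes over 48 s, if anything falls off the work surface, if the arm or the gripper's body presses on something with over 40 N, if the wrist force passes 120 N, or if a joint passes its speed limit or range.

## Working session

There is one attempt and no reset: what is moved stays moved. The work goes in short steps, Python scripts to look and compute and a tool call to move; the robot and the scene stay as the last step left them, time stands still between calls to the robot, and variables do not carry over. Pictures are saved under pics/ and viewed, at most 10 in all, crops included, and the job is handed in when it is done.

Besides the shell and the picture viewer there is one more tool, called after ">>>" as a command line: name --argument value ..., lists and objects as JSON in quotes. drive_tool: Moves the arm, as the interface text tells. Its arguments: {"type":"object","properties":{"moves":{"type":"array"},"fingers":{"type":"number"},"force":{"type":"number"}},"required":["moves"]}

```bash
mkdir -p pics; python3 - <<'E'
from station import ctrl, vision
import cv2,numpy as np
for n in("top","side"):
    p,d=vision.camera(n); cv2.imwrite(f"pics/{n}0.png",p); np.save(f"pics/{n}0.npy",d)
    m=vision.camera_model(n); print(n,np.round(m["intrinsics"],1).tolist(),m["dist_coeffs"],np.round(m["world_from_camera"],3).tolist())
s=ctrl.state();print(s)
E
```

```text
top [[506.3, 0.0, 318.0], [0.0, 506.3, 239.1], [0.0, 0.0, 1.0]] [-0.05925808  0.          0.          0.          0.        ] [[-0.021, -0.889, 0.458, -0.272], [-1.0, 0.018, -0.01, -0.133], [0.001, -0.458, -0.889, 1.589], [0.0, 0.0, 0.0, 1.0]]
side [[549.9, 0.0, 326.7], [0.0, 549.9, 242.7], [0.0, 0.0, 1.0]] [0.05220692 0.         0.         0.         0.        ] [[-0.905, -0.288, 0.313, -0.109], [-0.425, 0.589, -0.687, 1.161], [0.013, -0.755, -0.656, 1.4], [0.0, 0.0, 0.0, 1.0]]
{'time_s': 0.1, 'qpos': array([ 1.24601943,  0.46830248, -0.01158063,  1.60352153,  0.00600319,
        1.07140965, -0.05631554]), 'qd': array([-1.31031134e-03, -8.38735962e-04, -9.46231060e-04, -2.13168153e-03,
        4.03545840e-05,  3.24962657e-04, -1.86680907e-04]), 'joint_efforts': array([ 5.95682868e-04, -5.21653032e+01, -1.26289664e-02, -2.44370914e+01,
       -5.68454072e-02,  1.40427682e-02,  7.71892178e-05]), 'position': array([ 0.18052347, -0.62390465,  0.22773104]), 'eef_rot': array([-7.83942120e-04,  9.90098211e-01,  1.40374094e-01, -1.76141630e-04]), 'wrist_force': array([ 0.43766271, -0.62867256, -0.23085287]), 'wrist_torque': array([-0.02821045, -0.00942957,  0.01241886]), 'grip_force': 0.0, 'opening': 0.09189738233170203}
```

View pics/top0.png

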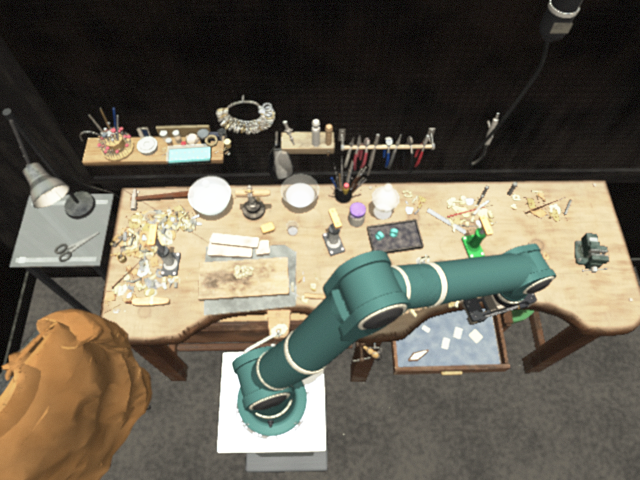

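View pics/side0.png

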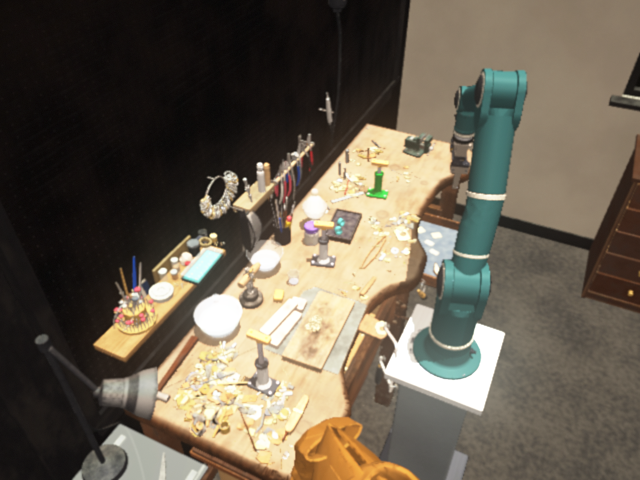

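Candidates: rest A at top (163,250) / side (262,365), rest B at top (333,232) / side (322,245), and the green rest at top (480,232), which is excluded. In the side view A looks taller. I'll check that with an enlarged crop and depth.

```bash
cat > h.py <<'E'
import cv2,numpy as np
from station import vision
def world(n,d,u,v,M=None):
    m=vision.camera_model(n);K=np.array(m["intrinsics"]);D=np.array(m["dist_coeffs"])
    xy=cv2.undistortPoints(np.array([[[u,v]]],float).reshape(-1,1,2) if np.isscalar(u) else np.stack([u,v],-1).astype(float).reshape(-1,1,2),K,D).reshape(-1,2)
    z=np.atleast_1d(d if not hasattr(d,'shape') or d.ndim<2 else d[np.int32(v),np.int32(u)])
    P=np.c_[xy*z[:,None],z]
    T=np.array(m["world_from_camera"]) if M is None else M
    return P@T[:3,:3].T+T[:3,3]
E
python3 - <<'E'
import cv2,numpy as np
from h import world
out=[]
for n,cs in(("top",[(160,250),(333,230)]),("side",[(262,360),(322,245)])):
    p=cv2.imread(f"pics/{n}0.png");d=np.load(f"pics/{n}0.npy")
    out.append(np.hstack([cv2.resize(p[y-33:y+33,x-44:x+44],(400,300),interpolation=cv2.INTER_CUBIC) for x,y in cs]))
    for x,y in cs:
        v,u=np.mgrid[y-45:y+35,x-30:x+30];u=u.ravel();v=v.ravel()
        W=world(n,d,u,v);c=p[v,u].astype(int)
        ye=(c[:,2]>150)&(c[:,1]>110)&(c[:,0]<c[:,2]*.55)&(W[:,2]>.12)&(W[:,2]<.3)
        Q=W[ye]; top=np.percentile(Q[:,2],90); t=Q[Q[:,2]>top-.006]
        r=cv2.minAreaRect((t[:,:2]*1000).astype(np.float32))
        print(n,(x,y),ye.sum(),"ztop",top,"mean",t.mean(0).round(4),r, u[ye].min(),u[ye].max(),v[ye].min(),v[ye].max())
        g=(W[:,2]>.015)&(W[:,2]<.105)&~ye; print("  sleeve pts med",np.median(W[g],0).round(3),g.sum())
cv2.imwrite("pics/crop.png",np.vstack(out))
E
```

```text
top (160, 250) 12 ztop 0.22719979876260635 mean [0.4304 0.3526 0.2251] ((432.58770751953125, 350.7413024902344), (13.584029197692871, 31.309886932373047), 62.40657424926758) 149 156 235 245
  sleeve pts med [0.57  0.414 0.021] 1162
top (333, 230) 7 ztop 0.18536469528235858 mean [ 0.4954 -0.2108  0.1827] ((495.53814697265625, -213.0048828125), (4.65108585357666, 16.300464630126953), 11.149693489074707) 335 344 185 228
  sleeve pts med [ 0.685 -0.231  0.052] 1036
side (262, 360) 53 ztop 0.22688554261524807 mean [0.4487 0.3694 0.2239] ((452.2880554199219, 370.001953125), (66.51171875, 10.253585815429688), 4.698030948638916) 247 269 335 343
  sleeve pts med [0.497 0.217 0.031] 1249
side (322, 245) 54 ztop 0.18350315673940223 mean [ 0.5195 -0.1933  0.1814] ((521.1932983398438, -194.39407348632812), (59.83854675292969, 12.856673240661621), 14.169670104980469) 315 332 225 229
  sleeve pts med [ 0.574 -0.341  0.038] 1228
```

View pics/crop.png

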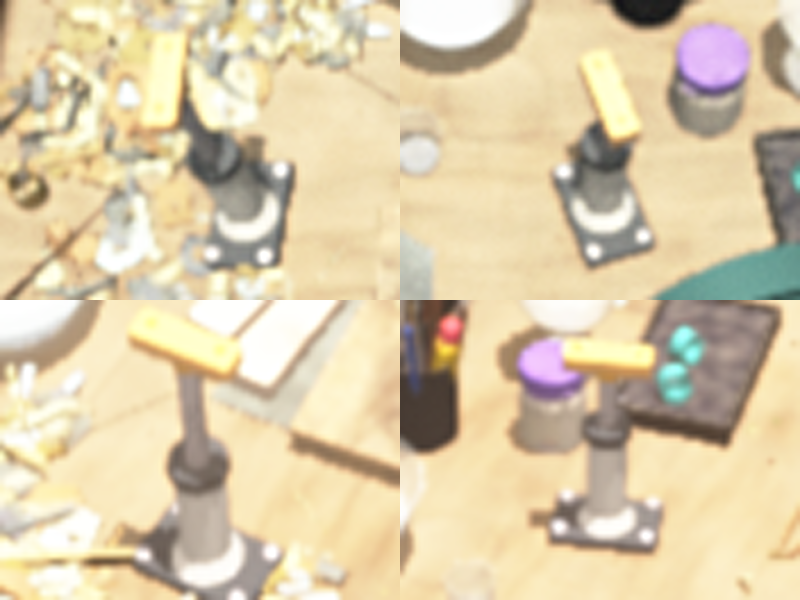

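Rest A, with bar top near z=0.227, is the taller one. Rest B, at about (0.52,-0.19) with bar top near 0.183, is the shorter grey one, so it is low_rest. First I'll refine the bars with depth segmentation, and also check the green one's height for clearance.

```bash
python3 - <<'E'
import cv2,numpy as np
from h import world
from station import vision
v,u=np.mgrid[0:480,0:640];u=u.ravel();v=v.ravel()
for n in("top","side"):
    d=np.load(f"pics/{n}0.npy");W=world(n,d,u,v)
    for nm,c in(("A",(.45,.365)),("B",(.52,-.195)),("G",(.49,-.5))):
        g=(np.hypot(*(W[:,:2]-c).T)<(.06 if nm!="G" else .09))&(W[:,2]>.155)&(W[:,2]<.3)&(d.ravel()>0)
        Q=W[g]
        if len(Q)<5: print(n,nm,len(Q));continue
        top=np.median(Q[Q[:,2]>np.percentile(Q[:,2],60),2]);t=Q[abs(Q[:,2]-top)<.006]
        print(n,nm,len(Q),"top",top.round(4),"rect",np.round(cv2.boxPoints(cv2.minAreaRect((t[:,:2]*1000).astype(np.float32)))).tolist(),t.mean(0).round(3))
print(np.round(vision.camera_model("wrist")["tool_from_camera"],3).tolist(),np.round(vision.camera_model("wrist")["intrinsics"],0).tolist())
E
```

```text
top A 199 top 0.2315 rect [[421.0, 347.0], [488.0, 345.0], [489.0, 367.0], [421.0, 369.0]] [0.453 0.357 0.23 ]
top B 158 top 0.1888 rect [[490.0, -203.0], [497.0, -224.0], [562.0, -203.0], [555.0, -182.0]] [ 0.527 -0.202  0.187]
top G 0
side A 305 top 0.2308 rect [[419.0, 348.0], [489.0, 347.0], [489.0, 371.0], [419.0, 373.0]] [0.454 0.361 0.23 ]
side B 149 top 0.1859 rect [[489.0, -196.0], [498.0, -229.0], [564.0, -209.0], [555.0, -177.0]] [ 0.527 -0.2    0.185]
side G 0
[[-0.0, -0.959, -0.284, 0.081], [1.0, -0.0, -0.0, -0.002], [0.0, -0.284, 0.959, -0.155], [0.0, 0.0, 0.0, 1.0]] [[345.0, 0.0, 325.0], [0.0, 345.0, 241.0], [0.0, 0.0, 1.0]]
```

>>> drive_tool --moves '[{"xyz":[0.5,-0.3,-1],"angular":[0,0,0]},{"xyz":[0.9,-0.6,-1],"angular":[0,0,0]},{"xyz":[0.9,-0.6,-1],"angular":[0,0,0]},{"xyz":[0.95,-0.65,0],"angular":[0,0,0]},{"xyz":[0.95,-0.65,0],"angular":[0,0,0]},{"xyz":[0.95,-0.65,0],"angular":[0,0,0]},{"xyz":[0.95,-0.65,0],"angular":[0,0,0]},{"xyz":[0.95,-0.65,0],"angular":[0,0,0]},{"xyz":[0.95,-0.65,0],"angular":[0,0,0]},{"xyz":[0.95,-0.65,0],"angular":[0,0,0]},{"xyz":[0.95,-0.65,0],"angular":[0,0,0]},{"xyz":[0.95,-0.65,0],"angular":[0,0,0]},{"xyz":[0.95,-0.65,0],"angular":[0,0,0]},{"xyz":[0.95,-0.65,0],"angular":[0,0,0]},{"xyz":[0.95,-0.65,0],"angular":[0,0,0]},{"xyz":[0.95,-0.65,0],"angular":[0,0,0]},{"xyz":[0.95,-0.65,0],"angular":[0,0,0]},{"xyz":[0.95,-0.65,0],"angular":[0,0,0]},{"xyz":[0.95,-0.65,0],"angular":[0,0,0]},{"xyz":[0.5,-0.46,0],"angular":[0,0,0]}]'

```text
time_s: 2.6
position: [0.5276, -0.201, 0.3031]
eef_rot: [-0.0, 0.99, 0.141, -0.0]
wrist_force: [0.1, 0.2, 0.5]
opening: 0.0918
grip_force: 0.0
```

```bash
cat > look.py <<'E'
import cv2,numpy as np,sys
from h import world
from station import ctrl,vision
from scipy.spatial.transform import Rotation as R
def look(tag,zlo,c,r=.06):
    s=ctrl.state();p,d=vision.camera("wrist");cv2.imwrite(f"pics/{tag}.png",p)
    T=np.eye(4);T[:3,:3]=R.from_quat(s["eef_rot"],scalar_first=True).as_matrix();T[:3,3]=s["position"]
    M=T@np.array(vision.camera_model("wrist")["tool_from_camera"])
    v,u=np.mgrid[0:480,0:640];u=u.ravel();v=v.ravel()
    W=world("wrist",d,u,v,M);np.save(f"pics/{tag}.npy",W)
    g=(np.hypot(*(W[:,:2]-c).T)<r)&(W[:,2]>zlo)&(W[:,2]<.27)&(d.ravel()>0);Q=W[g]
    top=np.median(Q[Q[:,2]>np.percentile(Q[:,2],50),2]);t=Q[abs(Q[:,2]-top)<.004]
    rc=cv2.minAreaRect((t[:,:2]*1000).astype(np.float32))
    print(tag,len(Q),len(t),"top",top.round(4),t[:,2].std().round(5),"rect",rc,"mean",t.mean(0).round(4))
    e=t[:,:2]-t[:,:2].mean(0);w,V=np.linalg.eigh(e.T@e);a=V[:,1]*np.sign(V[0,1]);print("yaw",np.degrees(np.arctan2(a[1],a[0])))
    x=R.from_matrix(T[:3,:3]).as_matrix()[:,0];print("t",s["time_s"],"pos",s["position"].round(4),"toolyaw",np.degrees(np.arctan2(x[1],x[0])),"R z",T[:3,2].round(4),"q",s["qpos"].round(2))
E
python3 -c "
from look import look
look('wB',.15,(.527,-.202))"
```

```text
wB 2205 2144 top 0.1863 0.00089 rect ((529.293212890625, -202.99830627441406), (69.97366333007812, 21.935712814331055), 17.08574104309082) mean [ 0.5312 -0.2027  0.1857]
yaw 17.30409874127233
t 2.6 pos [ 0.5276 -0.201   0.3031] toolyaw 16.230126143066116 R z [-7.e-04  6.e-04 -1.e+00] q [ 0.55  0.28 -0.3   1.71  0.09  1.16 -1.06]
```

View pics/wB.png

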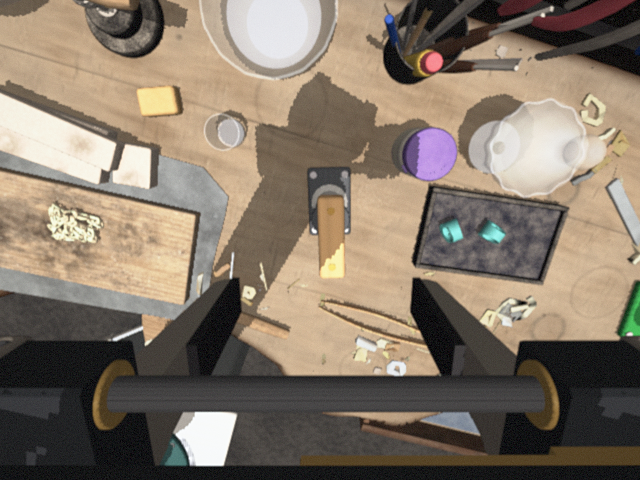

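The wrist view shows the low bar at pixel (332,237). Its depth rectangle is 70×22 mm, which matches, with centre (0.529,-0.203), yaw 17.2° and top 0.186. Next I'll measure the taller bar the same way.

>>> drive_tool --moves '[{"xyz":[0.2,-1,-0.6],"angular":[0,0,0]},{"xyz":[0.2,-1,-0.6],"angular":[0,0,0]},{"xyz":[0.2,-1,-0.6],"angular":[0,0,0]},{"xyz":[0.2,-1,0],"angular":[0,0,0]},{"xyz":[0.2,-1,0],"angular":[0,0,0]},{"xyz":[0.2,-1,0],"angular":[0,0,0]},{"xyz":[0.2,-1,0],"angular":[0,0,0]},{"xyz":[0.2,-1,0],"angular":[0,0,0]},{"xyz":[0.2,-1,0],"angular":[0,0,0]},{"xyz":[0.2,-1,0],"angular":[0,0,0]},{"xyz":[0.2,-1,0],"angular":[0,0,0]},{"xyz":[0.2,-1,0],"angular":[0,0,0]},{"xyz":[0.2,-1,0],"angular":[0,0,0]},{"xyz":[0.2,-1,0],"angular":[0,0,0]},{"xyz":[0.2,-1,0],"angular":[0,0,0]},{"xyz":[0.2,-1,0],"angular":[0,0,0]},{"xyz":[0.2,-1,0],"angular":[0,0,0]},{"xyz":[0,-1,0],"angular":[0,0,0]},{"xyz":[0,-1,0],"angular":[0,0,0]},{"xyz":[0,-1,0],"angular":[0,0,0]}]'

```text
time_s: 5.15
position: [0.4698, 0.301, 0.3483]
eef_rot: [0.0, 0.99, 0.14, -0.0]
wrist_force: [-0.1, 0.3, 0.3]
opening: 0.0919
grip_force: 0.0
```

```bash
python3 -c "
from look import look
look('wA',.19,(.454,.359))"
```

```text
wA 2295 2147 top 0.23 0.00095 rect ((457.5350646972656, 360.0147399902344), (22.161027908325195, 69.621826171875), 89.67596435546875) mean [0.4591 0.3597 0.2294]
yaw -0.2784961222964348
t 5.15 pos [0.4698 0.301  0.3483] toolyaw 16.060771910599694 R z [-1.e-04 -1.e-03 -1.e+00] q [-0.12  0.28 -0.62  1.65  0.17  1.27 -2.07]
```

The taller bar measures 70×22 mm with its top at 0.2300, so the lift needed is 43.7 mm. Returning to the low bar.

>>> drive_tool --moves '[{"xyz":[-0.1,1,0],"angular":[0,0,0]},{"xyz":[-0.1,1,0],"angular":[0,0,0]},{"xyz":[-0.1,1,0],"angular":[0,0,0]},{"xyz":[-0.17,1,0],"angular":[0,0,0]},{"xyz":[-0.17,1,0],"angular":[0,0,0]},{"xyz":[-0.17,1,0],"angular":[0,0,0]},{"xyz":[-0.17,1,0],"angular":[0,0,0]},{"xyz":[-0.17,1,0],"angular":[0,0,0]},{"xyz":[-0.17,1,0],"angular":[0,0,0]},{"xyz":[-0.17,1,0],"angular":[0,0,0]},{"xyz":[-0.18,1,0],"angular":[0,0,0]},{"xyz":[-0.18,1,0],"angular":[0,0,0]},{"xyz":[-0.18,1,0],"angular":[0,0,0]},{"xyz":[-0.18,1,0],"angular":[0,0,0]},{"xyz":[-0.18,1,0.1],"angular":[0,0,0]},{"xyz":[-0.18,1,0.2],"angular":[0,0,0]},{"xyz":[-0.18,1,0.4],"angular":[0,0,0]},{"xyz":[-0.18,1,0.4],"angular":[0,0,0]},{"xyz":[-0.18,1,0.4],"angular":[0,0,0]},{"xyz":[-0.18,1,0.4],"angular":[0,0,-0.14]}]'

```text
time_s: 7.7
position: [0.5288, -0.2039, 0.3007]
eef_rot: [0.0, 0.989, 0.15, -0.0]
wrist_force: [-0.2, 0.5, -0.8]
opening: 0.0922
grip_force: 0.0
```

```bash
python3 -c "
from look import look
look('wB2',.15,(.527,-.202))"
```

```text
wB2 2206 2147 top 0.1863 0.00087 rect ((529.6556396484375, -202.8911590576172), (69.24980163574219, 21.425270080566406), 17.86777114868164) mean [ 0.5311 -0.2026  0.1858]
yaw 17.83128069739407
t 7.7 pos [ 0.5288 -0.2039  0.3007] toolyaw 17.206353931861916 R z [-6.e-04 -6.e-04 -1.e+00] q [ 0.56  0.28 -0.3   1.71  0.09  1.16 -1.04]
```

>>> drive_tool --moves '[{"xyz":[0.04,-0.03,0.9],"angular":[0,0,-0.03]},{"xyz":[0,0,0.9],"angular":[0,0,0]},{"xyz":[0,0,0.9],"angular":[0,0,0]},{"xyz":[0,0,0.9],"angular":[0,0,0]},{"xyz":[0,0,0.8],"angular":[0,0,0]},{"xyz":[0,0,0.5],"angular":[0,0,0]},{"xyz":[0,0,0.2],"angular":[0,0,0]},{"xyz":[0,0,0],"angular":[0,0,0]}]'

```text
time_s: 8.75
position: [0.5305, -0.2008, 0.1738]
eef_rot: [0.0, 0.988, 0.152, 0.0]
wrist_force: [1.0, 0.1, 0.6]
opening: 0.0919
grip_force: 0.0
```

>>> drive_tool --moves '[{"xyz":[0,0,0],"angular":[0,0,0]},{"xyz":[0,0,0],"angular":[0,0,0]},{"xyz":[0,0,0],"angular":[0,0,0]},{"xyz":[0,0,0],"angular":[0,0,0]},{"xyz":[0,0,0],"angular":[0,0,0]},{"xyz":[0,0,0],"angular":[0,0,0]},{"xyz":[0,0,0],"angular":[0,0,0]},{"xyz":[0,0,0],"angular":[0,0,0]}]' --fingers 0 --force 50

```text
time_s: 9.75
position: [0.5316, -0.2046, 0.1735]
eef_rot: [0.003, 0.988, 0.151, 0.002]
wrist_force: [6.0, -9.0, -6.3]
opening: 0.022
grip_force: 50.0
```

>>> drive_tool --moves '[{"xyz":[0,0.14,0],"angular":[0,0,0]},{"xyz":[0,0,0],"angular":[0,0,-0.5]},{"xyz":[0,0,0],"angular":[0,0,-0.5]},{"xyz":[0,0,0],"angular":[0,0,-0.5]},{"xyz":[0,0,0],"angular":[0,0,-0.5]},{"xyz":[0,0,0],"angular":[0,0,-0.5]},{"xyz":[0,0,0],"angular":[0,0,-0.5]},{"xyz":[0,0,0],"angular":[0,0,-0.5]},{"xyz":[0,0,0],"angular":[0,0,-0.5]},{"xyz":[0,0,0],"angular":[0,0,-0.5]},{"xyz":[0,0,0],"angular":[0,0,-0.5]},{"xyz":[0,0,0],"angular":[0,0,-0.5]},{"xyz":[0,0,0],"angular":[0,0,-0.5]},{"xyz":[0,0,0],"angular":[0,0,0]},{"xyz":[0,0,0],"angular":[0,0,0]}]'

```text
time_s: 11.62
position: [0.5307, -0.2036, 0.1735]
eef_rot: [-0.001, 0.841, 0.541, -0.001]
wrist_force: [-4.3, 2.5, 2.0]
opening: 0.0213
grip_force: 50.0
```

```bash
python3 -c "
from look import look
look('wB3',.15,(.527,-.202))
from station import ctrl;s=ctrl.state();print(s['wrist_force'],s['wrist_torque'])"
```

```text
wB3 37076 13709 top 0.2645 0.00198 rect ((535.5257568359375, -183.46859741210938), (28.494020462036133, 111.1191635131836), 65.38875579833984) mean [ 0.5386 -0.1755  0.2641]
yaw -23.8437125279626
t 11.625 pos [ 0.5307 -0.2036  0.1735] toolyaw 65.44729633153335 R z [-1.8e-03  6.0e-04 -1.0e+00] q [ 0.68  0.45 -0.47  1.83  0.25  0.92 -0.33]
[-5.16241114  1.38165368  2.85050741] [0.26111464 0.71415834 0.03731783]
```

Unlocked: it turned 48° with negligible torque about z. Now the lift.

>>> drive_tool --moves '[{"xyz":[0,0,-0.1],"angular":[0,0,0]},{"xyz":[0,0,-0.25],"angular":[0,0,0]},{"xyz":[0,0,-0.25],"angular":[0,0,0]},{"xyz":[0,0,-0.25],"angular":[0,0,0]},{"xyz":[0,0,-0.25],"angular":[0,0,0]},{"xyz":[0,0,-0.25],"angular":[0,0,0]},{"xyz":[0,0,-0.25],"angular":[0,0,0]},{"xyz":[0,0,-0.15],"angular":[0,0,0]},{"xyz":[0,0,0],"angular":[0,0,0]},{"xyz":[0,0,0],"angular":[0,0,0]}]'

```text
time_s: 12.92
position: [0.5307, -0.2036, 0.218]
eef_rot: [-0.001, 0.841, 0.541, -0.001]
wrist_force: [-5.9, 1.6, -5.8]
opening: 0.0212
grip_force: 50.0
```

>>> drive_tool --moves '[{"xyz":[0,0,0.03],"angular":[0,0,0]},{"xyz":[0,0,0],"angular":[0,0,0]},{"xyz":[0,0,0],"angular":[0,0,0]}]'

```text
time_s: 13.3
position: [0.5308, -0.2036, 0.2179]
eef_rot: [-0.0, 0.841, 0.541, -0.001]
wrist_force: [-7.7, 4.0, -1.1]
opening: 0.0216
grip_force: 50.0
```

>>> drive_tool --moves '[{"xyz":[0,0,0.03],"angular":[0,0,0]},{"xyz":[0,0,0],"angular":[0,0,0]},{"xyz":[0,0,0],"angular":[0,0,0]}]'

```text
time_s: 13.68
position: [0.5308, -0.2036, 0.2176]
eef_rot: [-0.0, 0.841, 0.541, -0.001]
wrist_force: [-8.4, 3.3, 1.0]
opening: 0.0214
grip_force: 50.0
```

>>> drive_tool --moves '[{"xyz":[0,0,0.02],"angular":[0,0,0]},{"xyz":[0,0,0],"angular":[0,0,0.5]},{"xyz":[0,0,0],"angular":[0,0,0.5]},{"xyz":[0,0,0],"angular":[0,0,0.5]},{"xyz":[0,0,0],"angular":[0,0,0.5]},{"xyz":[0,0,0],"angular":[0,0,0.5]},{"xyz":[0,0,0],"angular":[0,0,0.5]},{"xyz":[0,0,0],"angular":[0,0,0.5]},{"xyz":[0,0,0],"angular":[0,0,0.5]},{"xyz":[0,0,0],"angular":[0,0,0.5]},{"xyz":[0,0,0],"angular":[0,0,0.5]},{"xyz":[0,0,0],"angular":[0,0,0.5]},{"xyz":[0,0,0],"angular":[0,0,0.5]},{"xyz":[0,0,0],"angular":[0,0,0.2]},{"xyz":[0,0,0],"angular":[0,0,0]},{"xyz":[0,0,0],"angular":[0,0,0]}]'

```text
time_s: 15.68
position: [0.5317, -0.2046, 0.2172]
eef_rot: [0.001, 0.99, 0.14, 0.0]
wrist_force: [-6.1, 0.5, -0.3]
opening: 0.0216
grip_force: 50.4
```

```bash
python3 -c "
from station import ctrl;s=ctrl.state();print(s['wrist_force'],s['wrist_torque'],s['position'],s['eef_rot'],s['opening'])"
```

```text
[-6.13638345  0.50623274 -0.27294118] [0.43704427 1.17696271 0.83514923] [ 0.53174506 -0.20461041  0.21719007] [1.16194977e-03 9.90184640e-01 1.39760446e-01 2.15319886e-04] 0.02162228460612009
```

>>> drive_tool --moves '[{"xyz":[0,0,0],"angular":[0,0,0]},{"xyz":[0,0,0],"angular":[0,0,0]},{"xyz":[0,0,0],"angular":[0,0,0]},{"xyz":[0,0,0],"angular":[0,0,0]},{"xyz":[0,0,0],"angular":[0,0,0]},{"xyz":[0,0,0],"angular":[0,0,0]},{"xyz":[0,0,-0.4],"angular":[0,0,0]},{"xyz":[0,0,-0.8],"angular":[0,0,0]},{"xyz":[0,0,-1],"angular":[0,0,0]},{"xyz":[0,0,-1],"angular":[0,0,0]},{"xyz":[0,0,-1],"angular":[0,0,0]},{"xyz":[0,0,-1],"angular":[0,0,0]},{"xyz":[0,0,0],"angular":[0,0,0]}]' --fingers 100

```text
time_s: 17.3
position: [0.5325, -0.2042, 0.3477]
eef_rot: [0.001, 0.99, 0.138, 0.002]
wrist_force: [-0.3, 0.5, 0.0]
opening: 0.0916
grip_force: 0.0
```

```bash
python3 -c "
from look import look
look('wB4',.19,(.529,-.203))
from station import vision
import numpy as np
from h import world
v,u=np.mgrid[0:480,0:640];u=u.ravel();v=v.ravel()
for n in('top','side'):
    p,d=vision.camera(n);W=world(n,d,u,v)
    for c in((.4575,.36),(.5295,-.203)):
        Q=W[(np.hypot(*(W[:,:2]-c).T)<.05)&(W[:,2]>.2)&(W[:,2]<.25)];print(n,c,len(Q),np.percentile(Q[:,2],[50,80,90]).round(4))
"
```

```text
wB4 2156 2087 top 0.23 0.0009 rect ((529.6578979492188, -203.19461059570312), (69.33157348632812, 21.953323364257812), 17.6112117767334) mean [ 0.531  -0.2028  0.2294]
yaw 17.666493666493704
t 17.3 pos [ 0.5325 -0.2042  0.3477] toolyaw 15.901437685559994 R z [ 0.0044 -0.0018 -1.    ] q [ 0.57  0.26 -0.32  1.64  0.09  1.25 -1.06]
top (0.4575, 0.36) 169 [0.2294 0.2323 0.2337]
top (0.5295, -0.203) 120 [0.2298 0.2325 0.2335]
side (0.4575, 0.36) 248 [0.2283 0.2314 0.2329]
side (0.5295, -0.203) 156 [0.2267 0.2311 0.2322]
```

View pics/wB4.png

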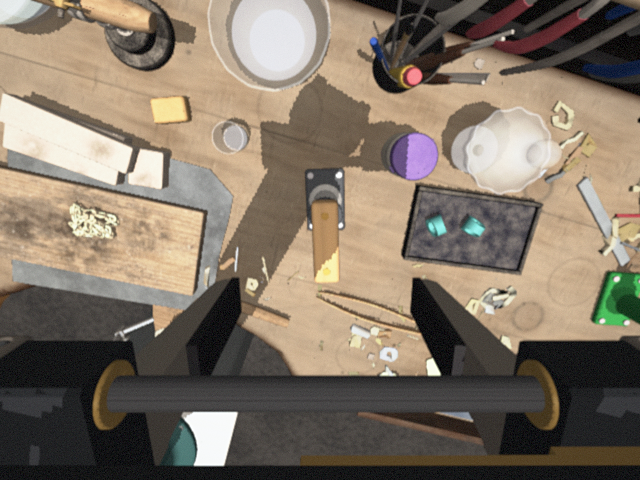

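The picture shows the bar at (325,240) lying along its foot, with the gripper clear of it. Its top is at 0.2300 and its yaw is 17.7° (17.8° before the turn). The taller bar also measured 0.2300.

```bash
python3 -c "
from station import ctrl;print(ctrl.finish_job())"
```

```text
the job is handed in; nothing more can be done
None
```

The shorter rest was unlocked, drawn up 43.7 mm, and turned back against its stop so its bar lies along the foot again; both bar tops measure 0.230 m, the taller rest was not touched, the gripper is clear, and the job was handed in at about 17 s with no verdict shown.

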